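# Plug in a fuse carrier and prove it holds

### The arm

A 6-joint arm with a two-finger parallel gripper is mounted at the origin on the work surface. World frame = base frame: x ahead of the robot, y to its left, z up, the work surface at z = 0. Lengths are in m, angles in degrees, forces in N, time in s.
With the tool pointing down it reaches from about 0.25 to 0.775 m from the base axis. Payload 4 kg.
Tool frame: the origin (TCP) lies on the centre line of the jaws, within the pads' length; the fingertips stand 11 mm ahead of it and the grasp point (between the pads) lies 8 mm behind it; z points along the fingers, y is the line along which they close (so a half turn about z gives the same grasp; the last joint's range is limited). The gripper opens to 85 mm and grips with 20 to 120 N. Pads are 22 mm wide; open, the fingers measure 114 mm over their backs; the gripper's body (76 mm by 85 mm) begins 54 mm behind the grasp point. The pads swing forward as they close: fully open they stand 13 mm farther back than shut.
Start: joints at [-77.24, 4.996, 78.535, -0, 96.463, -5.907], TCP at [0.176, -0.521, 0.242] pointing down, gripper open.
Joint ranges: [-177.83, 177.83], [-43.37, 116.18], [15.69, 146.23], [-61.86, 241.86], [9.47, 152.12], [-147.06, 147.06]. Speed limits (degrees/s): [159.86, 159.86, 180, 180, 180, 180].

### API

Orientations are given as [roll, pitch, yaw] about the fixed x, y, z axes, in that order (R = Rz(yaw) Ry(pitch) Rx(roll)).
In Python, from station import r, read_camera, sign_off, nets gives the robot as it stands. The module is installed in compiled form; this text tells all that it offers.
- The arm moves only by the tool servo_tool, never from a script. Its argument "deltas" is a list that holds one entry, the list of rows, each a list of 6 numbers: the shift along the tool's x, y, z in m, then the turn, a rotation vector about the tool's x, y, z in degrees. A call has 1 to 10 rows; each row shifts and turns the commanded pose from where the row before left it, along the tool's axes as they then stand; what a row does not reach is not made up. A row lasts 1/8 s, in which the tool goes at most 62.5 mm and 10.7 degrees, less where a joint would pass 70% of its speed; a pose out of reach is approached as far as the arm can. A call with a gripper value outside its range is refused whole. "hand" is the opening in per cent of the stroke, from 0 (shut) to 100 (fully open), set as the call begins (left out, the last holds). The fingers move at their own pace and stop on an object; the grip force is fixed at half the most. Time passes only in rows, so rows that do not move let the fingers close. It gives the time, the measured TCP pose, the force, the opening and the grip force at its end, in the units of the state.
- r.state(): the state, without advancing time (a new reading comes with each control period).
- read_camera(name): name is "scene" or "top"; returns a dict with "pixels" (384x512x3 uint8, red, green, blue), "range_z" (384x512 float32, m along the optical axis (not along the pixel's ray), 0 where there is no reading), "fx", "fy", "cx", "cy" (pixels), "distortion" ([k1, k2, p1, p2, k3] as OpenCV has them; the pictures are not rectified), "R" (3x3) and "t" (3): a world point X has camera coordinates R X + t. Camera axes: x right, y down, z forward; pixel columns grow to the right and rows downward; lengths in m; the calibration is good to about 2 mm. A picture is of the moment at which its call begins.
- sign_off(): hands the job in; it is judged then, once.
Trained networks look in the newest picture that a camera, given by its name, has taken for a name from the list of things; names that differ only in an ending like _2 or _b are one class to them, and where a whole thing is asked for, a point or a joint stands for the part that bears it (a point fixed in the world has none). Each returns a list of dicts, best first, with "p" (0 to 1); they miss things now and then, are a little off and sometimes report something else, mostly with a low value. They report only what shows in the picture. A call takes as long as a camera call. They do not tell look-alikes from the thing itself.
- nets.search_frame(camera, name): "extent" ([left, top, right, bottom] in pixels, round what is visible of it).
- nets.regions_of(camera, name): "mask" (384x512 bool, what is visible of it) and "extent" ([left, top, right, bottom] in pixels, round what is visible of it).
The state is a dict: "time": time; "joint_pos": joint angles; "qvel": joint speeds; "effort": joint torques, N m; "tool_pos": TCP position; "tool_rot": TCP orientation; "contact_force": force on the tool from outside, world axes, zero at the start; "wrist_torque": the same for the moment, N m; "width": finger opening in m; "grasp_force": force on a finger pad.
Only numpy, scipy, OpenCV 4.12 (cv2) and the standard library are available. Lean on these libraries where they do the work, as an engineer would, in place of code of your own. Each camera call takes 0.05 s, during which the arm holds its last target. There are 200 camera calls.

### The job

Take the spare white ceramic fuse carrier out of the wooden spares block, plug it into the empty fuse base and press it fully home, without forcing it, so that its blades snap into the jaws. Then tug it straight up with a steady pull of about 10 N, kept up for three seconds, to prove that the jaws keep it, without pulling it out. Let go and leave it seated and upright, with everything else left where it is.

Things in the scene. Friction and masses are not known exactly. Their poses are not given: they have to be found in the camera images.
- carrier: loose white ceramic fuse carrier, about 0.16 kg, standing upright in the spares block. Origin: centre of the underside of its ceramic body, z up. Body 56 (x) x 24 (y) x 22 mm (z 0 to 22), with a narrower grip ridge on top. The same turned half round. At the start the underside lies on the block's top, the blades hang in loose slots: it lifts straight out
- grip (a point): middle of the carrier's grip ridge, at z = 33 mm of the carrier. The ridge is 34 (x) x 14 (y) mm and goes from z = 22 to z = 44 mm, leaving a 5 mm flat shoulder (z = 22) along each side: pinch it across y, from above; a grip of 30 to 60 N is plenty. Keep the push or pull between carrier and base below 45 N
- blades (a point): lower end of the carrier's blades, at z = -21.5 mm of the carrier, midway between them. Two steel blades at x = +18 and -18 mm, 11 mm wide (x) and 2.5 mm thick (y), each ending in a rolled bead 9 mm in diameter and 12 mm long (axis along x, centre at z = -17 mm)
- base_empty: the empty white ceramic fuse base, fixed: of three alike in a row on a grey steel plate (82 mm apart along their y) the one without a carrier, any of the three places. 84 (x) x 36 (y) x 34 mm; origin: centre of its underside (3 mm above the table), z up. Two open pockets at x = +18 and -18 mm, 18 mm long in x, hold copper spring jaws
- seat (a point): centre of the empty base's flat top, z = 34 mm of the base. The carrier goes in straight down, its x along the base's x; it is fully home when the underside of its body lies on this top, its origin at this point (then the top of its grip is level with those of its neighbours)
- jaws (a point): middle of the spring jaws, 24 mm above the base's underside. The beads meet them with the carrier 12 to 16 mm above home; it takes a push of about 10 to 15 N to snap them past, then the carrier is free to drop home. Once home it has about 2 mm of free play upwards; then the jaws stop the beads, and give way only at a pull of about 18 N or more
- spares: wooden spares block, fixed, 150 (x) x 60 (y) x 32 mm, origin: centre of its underside. The carrier stands at its x = -30 mm; two white cylindrical fuse links, 14 mm in diameter and 51 mm long, stand in round holes at x = +35 and +60 mm, reaching 57 mm above the table
- base_left: one of the two like fuse bases that already have a carrier, which is fixed in it (top of its grip 78 mm above the base's underside); origin: centre of its underside
- base_right: the other fuse base that already has a carrier; same size and origin
- link_a: loose cylindrical fuse link in the spares block, 14 mm in diameter, 51 mm long, origin at its foot; to be left alone
- link_b: the other loose fuse link in the spares block, to be left alone
- tape_roll: bystander: roll of black tape, a ring 70 mm across and 19 mm high, to be left alone
- torch: bystander: black pocket torch lying on the desk, 125 mm long and 34 mm thick, to be left alone
- knuckle: bystander: chrome speaker bracket knuckle, about 60 mm wide and high, to be left alone
- screwdriver: bystander: screwdriver lying on the desk, to be left alone
- headphones: bystander: black headphones lying on the desk, to be left alone
There are look-alikes about, which are no part of the job. Leave any purple or red look-alike of the base_empty alone.

How it is judged:
By the outcome, as a careful person would: the job done as asked, in the order asked, and still so for the second after the job is handed in, with the robot touching nothing.
It also fails if it takes over 72 s, if anything falls off the work surface, if the arm or the gripper's body presses on something with over 40 N, if the wrist force passes 120 N, or if a joint passes its speed limit or range.

## Working session

There is one attempt and no reset: what is moved stays moved. The work goes in short steps, Python scripts to look and compute and a tool call to move; the robot and the scene stay as the last step left them, time stands still between calls to the robot, and variables do not carry over. Pictures are saved under pics/ and viewed, at most 10 in all, crops included, and the job is handed in when it is done.

Besides the shell and the picture viewer there is one more tool, called after "Emit:" by a JSON object that holds its "fn" and its "kwargs", one argument or row to a line. servo_tool: Moves the arm, as the interface text tells. Its arguments: {"type":"object","properties":{"deltas":{"type":"array","items":{"type":"array","items":{"type":"array","items":{"type":"number"}}}},"hand":{"type":"number"}},"required":["deltas"]}

```bash
mkdir -p pics
python3 - <<'E'
from station import r, read_camera, nets
import cv2, numpy as np
ims=[]
for c in("scene","top"):
    d=read_camera(c); im=d["pixels"]; cv2.imwrite(f"pics/{c}0.png",cv2.resize(im[:,:,::-1],(800,600)))
    np.savez(f"{c}0.npz",**d)
    for n in("carrier","base_empty","spares","base_left"):
        print(c,n,[(np.round(x["extent"]).tolist(),round(x["p"],2)) for x in nets.search_frame(c,n)][:5])
print(r.state())
E
```

```text
scene carrier [([154.0, 167.0, 173.0, 192.0], 0.82), ([239.0, 221.0, 270.0, 256.0], 0.32), ([148.0, 193.0, 150.0, 200.0], 0.22)]
scene base_empty [([253.0, 171.0, 279.0, 198.0], 0.93), ([370.0, 229.0, 402.0, 259.0], 0.85), ([181.0, 196.0, 209.0, 224.0], 0.77), ([289.0, 255.0, 324.0, 296.0], 0.64), ([332.0, 191.0, 360.0, 222.0], 0.58)]
scene spares [([134.0, 176.0, 182.0, 218.0], 0.63)]
scene base_left [([264.0, 238.0, 294.0, 274.0], 0.71)]
top carrier [([329.0, 177.0, 332.0, 190.0], 0.5)]
top base_empty [([174.0, 146.0, 191.0, 176.0], 0.94), ([281.0, 162.0, 300.0, 192.0], 0.87), ([163.0, 225.0, 187.0, 254.0], 0.66), ([129.0, 195.0, 150.0, 226.0], 0.56)]
top spares [([315.0, 155.0, 339.0, 201.0], 0.79)]
top base_left [([194.0, 151.0, 214.0, 181.0], 0.68)]
{'time': 0.5, 'joint_pos': array([-7.72390415e+01,  4.99634844e+00,  7.85360313e+01, -2.20994836e-03,
        9.64636958e+01, -5.90665348e+00]), 'qvel': array([ 0.09801502, -0.05886327, -0.04448807,  0.05575625,  0.01037229,
        0.07415271]), 'effort': array([-8.44951828e-04, -3.51281941e+01, -3.13105273e+01, -1.65456108e-04,
        1.10692625e-03, -1.38133601e-06]), 'tool_pos': array([ 0.17603324, -0.52107564,  0.24233312]), 'tool_rot': array([1.79996322e+02, 2.58808047e-03, 1.86673630e+01]), 'contact_force': array([-0.33855132, -0.33727712, -0.10602601]), 'wrist_torque': array([-0.02800227, -0.02615099,  0.02445034]), 'grasp_force': 0.0, 'width': 0.0853154318808494}
```

View pics/scene0.png

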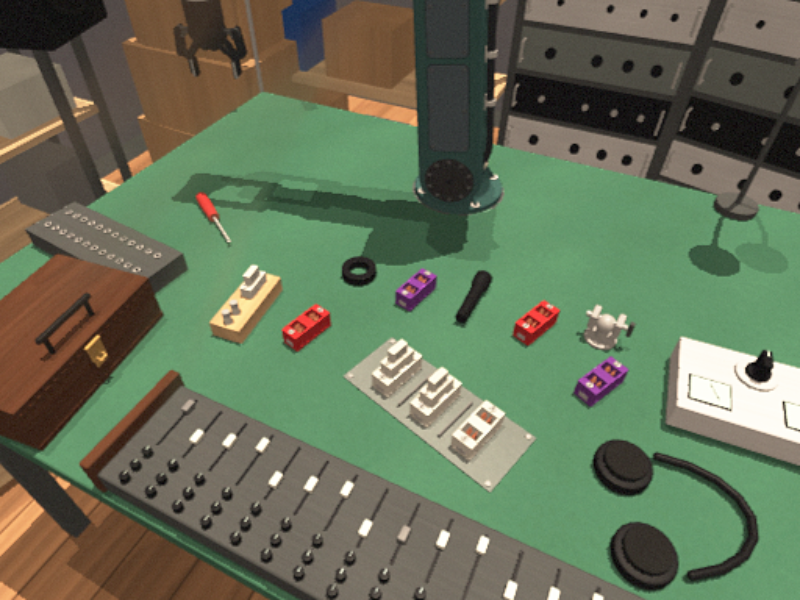

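View pics/top0.png

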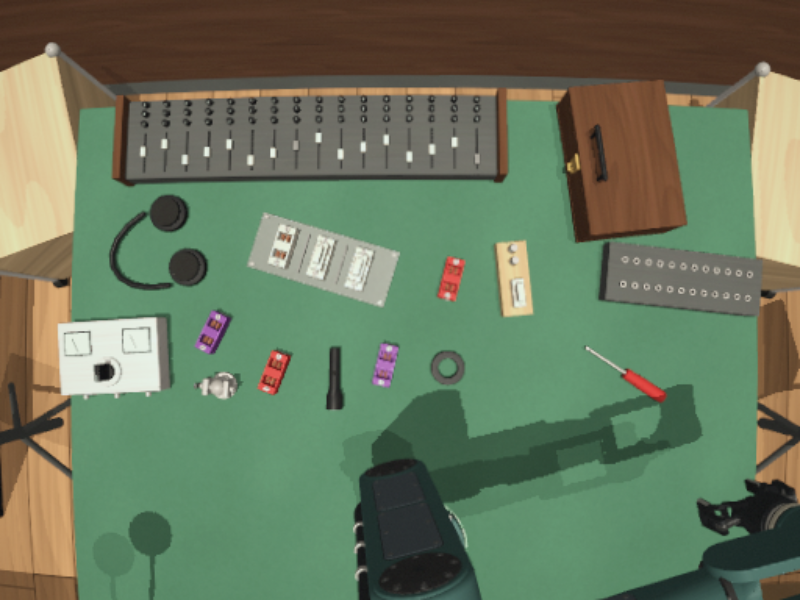

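The carrier shows in the spares block at scene (253,275) and top (518,292), both in 800x600 pixels. It could be confused with the two fitted carriers at top (320,256) and (358,268).

The empty white base is at top (282,245), scene (478,430). Its look-alikes in top are red (452,279) and (274,371), and purple (212,331) and (385,364). I choose the white one on the plate.

```bash
cat > h.py <<'E'
import numpy as np, cv2
from station import r, read_camera, nets
def cloud(d):
    K=np.array([[d["fx"],0,d["cx"]],[0,d["fy"],d["cy"]],[0,0,1.]],float)
    H,W=d["range_z"].shape
    u,v=np.meshgrid(np.arange(W,dtype=float),np.arange(H,dtype=float))
    n=cv2.undistortPoints(np.stack([u,v],-1).reshape(-1,1,2),K,np.asarray(d["distortion"],float)).reshape(H,W,2)
    z=d["range_z"].astype(float)
    P=np.dstack([n*z[...,None],z])
    return (P-np.asarray(d["t"]))@np.asarray(d["R"])   # R^T(P-t)
def proj(d,X):
    K=np.array([[d["fx"],0,d["cx"]],[0,d["fy"],d["cy"]],[0,0,1.]],float)
    return cv2.projectPoints(np.asarray(X,float).reshape(-1,1,3),cv2.Rodrigues(np.asarray(d["R"],float))[0],np.asarray(d["t"],float),K,np.asarray(d["distortion"],float))[0].reshape(-1,2)
E
python3 - <<'E'
from h import *
D={c:dict(np.load(f"{c}0.npz")) for c in("scene","top")}
boxes={"top":{"spares":(312,150,344,205),"row":(155,132,260,200)},"scene":{"spares":(130,165,185,220),"row":(220,210,345,315)}}
for c in D:
    d=D[c]; P=cloud(d); hsv=cv2.cvtColor(d["pixels"],cv2.COLOR_RGB2HSV)
    print(c,"cam at",-d["R"].T@d["t"],d["fx"])
    for k,(a,b,e,f) in boxes[c].items():
        Q=P[b:f,a:e].reshape(-1,3); h=hsv[b:f,a:e].reshape(-1,3); im=d["pixels"][b:f,a:e].reshape(-1,3)
        print(k,"table z",np.median(Q[h[:,1]>120][:,2]) , np.percentile(Q[:,2],[5,50,90,99]))
        bands={"spares":[(.028,.036),(.05,.058),(.07,.085)],"row":[(.034,.041),(.055,.063),(.074,.086)]}[k]
        for lo,hi in bands:
            m=np.zeros(P.shape[:2],np.uint8); m[b:f,a:e]=((P[b:f,a:e,2]>lo)&(P[b:f,a:e,2]<hi))
            n,l,s,_=cv2.connectedComponentsWithStats(m)
            for i in range(1,n):
                if s[i,4]<5: continue
                q=P[l==i]; (x,y),wh,an=cv2.minAreaRect((q[:,:2]*1000).astype(np.float32))
                print((lo,hi),s[i,4],"mean",np.round(q.mean(0)*1000,1),"rect",np.round([x,y,*wh,an],1))
    a,b,e,f=boxes[c]["row"];A=d["pixels"][b:f,a:e,::-1]; a,b,e,f=boxes[c]["spares"];B=d["pixels"][b:f,a:e,::-1]
    s=5 if c=="top" else 4
    A=cv2.resize(A,None,fx=s,fy=s,interpolation=2);B=cv2.resize(B,None,fx=s,fy=s,interpolation=2)
    D[c]["o"]=(A,B)
parts=[x for c in D for x in D[c]["o"]]
H=np.zeros((600,800,3),np.uint8)
def put(im,x,y): 
    h,w=im.shape[:2]; h=min(h,600-y);w=min(w,800-x);H[y:y+h,x:x+w]=im[:h,:w]
put(D["scene"]["o"][0][:420:,:],0,0); put(D["scene"]["o"][1],570,0); put(cv2.resize(D["top"]["o"][0],None,fx=.5,fy=.5),0,425); put(D["top"]["o"][1],580,300)
cv2.imwrite("pics/crop.png",H)
E
```

```text
scene cam at [1.09873585 0.35399134 0.73926187] 354.69034542926863
spares table z 0.017774833631590027 [-0.00464805 -0.00132173  0.03590806  0.07277597]
(0.028, 0.036) 449 mean [ 574.5 -192.3   30. ] rect [ 561.4 -199.6  150.9   61.     5. ]
(0.028, 0.036) 17 mean [593.7 -90.8  30.8] rect [594.5 -91.8  20.6   8.3  33.3]
(0.05, 0.058) 57 mean [ 536.  -199.4   52.3] rect [ 530.7 -203.    53.9   22.1    4.5]
(0.05, 0.058) 19 mean [ 596.2 -195.8   53.4] rect [ 595.6 -196.9   12.8   12.3   84.5]
(0.05, 0.058) 21 mean [ 622.2 -193.4   53.8] rect [ 621.9 -194.6   11.    12.5    3.9]
(0.07, 0.085) 42 mean [ 531.5 -202.5   72.9] rect [ 530.8 -203.9   32.5   15.4    8.5]
row table z 0.02195880534264579 [-0.00433272 -0.00123936  0.03505696  0.07793972]
(0.034, 0.041) 49 mean [570.  132.5  36.1] rect [570.3 133.3  14.3  54.2  83.5]
(0.034, 0.041) 57 mean [612.1 107.1  36. ] rect [612.4 105.7  33.9  21.5  81.7]
(0.034, 0.041) 122 mean [621.1 196.1  36.1] rect [605.5 194.2  36.3  83.   74. ]
(0.034, 0.041) 58 mean [596.7 283.3  35.2] rect [599.5 282.   35.7  22.7  68.2]
(0.034, 0.041) 62 mean [627
[... 1134 characters left out ...]
 [-0.0035082   0.0010677   0.03478442  0.07973579]
(0.034, 0.041) 185 mean [625.5 272.8  37. ] rect [626.5 272.8  37.2  84.2  73.7]
(0.034, 0.041) 48 mean [634.4 182.   36.9] rect [631.8 184.1  35.4  22.2  72.2]
(0.034, 0.041) 120 mean [578.9 113.7  36.9] rect [581.2 114.4  35.9  84.   72.9]
(0.034, 0.041) 62 mean [578.3 196.1  36.7] rect [589.6 197.   35.3  54.3  71.3]
(0.055, 0.063) 61 mean [602.5 190.3  58.6] rect [602.1 192.8  23.1  54.8  73. ]
(0.055, 0.063) 71 mean [579.  112.8  58.4] rect [581.3 114.4  23.8  55.5  72.8]
(0.074, 0.086) 55 mean [602.  193.   80.1] rect [602.  193.3  14.8  33.3  74.9]
(0.074, 0.086) 54 mean [581.2 114.4  79.6] rect [581.1 114.5  13.6  32.7  72.6]
  return _methods._mean(a, axis=axis, dtype=dtype,
  ret = ret.dtype.type(ret / rcount)
```

View pics/crop.png

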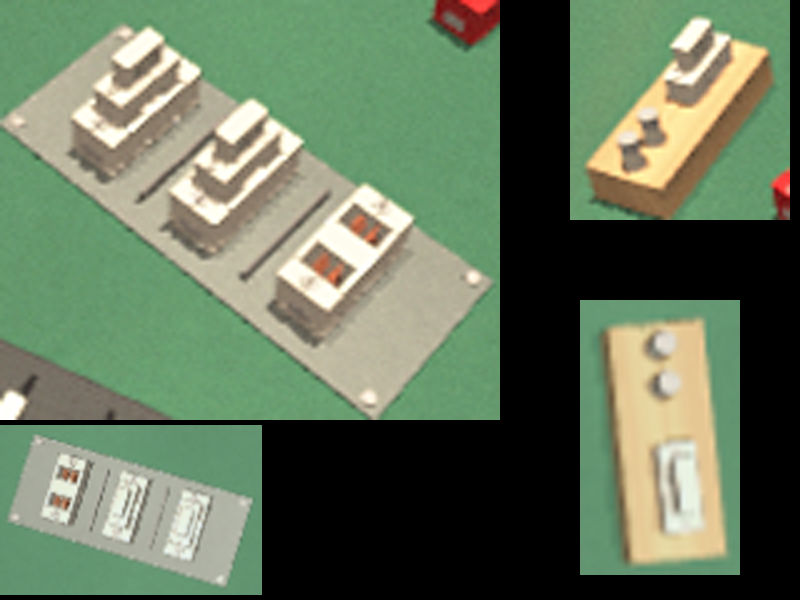

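The crop confirms the choice. The carrier's white ridge is in the block at crop (690,60), with two links beside it. The empty white base with copper jaws is at crop (345,255), at the far-left end of the row as the top view shows it.

Estimates from the two cameras:
- **Carrier:** (0.531, -0.203), yaw 5.5.
- **Seat:** (0.6264, 0.2728, 0.037), yaw -16.2.

Emit:
{"fn": "servo_tool", "kwargs": {
  "deltas": [
    [[0.0438, -0.0188, 0.008, 0, 0, 0], [0.0438, -0.0188, 0.008, 0, 0, 0], [0.0438, -0.0188, 0.008, 0, 0, 0], [0.0438, -0.0188, 0.008, 0, 0, 0], [0.0438, -0.0188, 0.008, 0, 0, 0], [0.0438, -0.0188, 0.008, 0, 0, 0], [0.0438, -0.0188, 0.008, 0, 0, 0], [0.0438, -0.0188, 0.008, 0, 0, 0], [0.0438, -0.0188, 0.008, 0, 0, 6.6], [0.0438, -0.0188, 0.008, 0, 0, 6.6]]
  ],
  "hand": 60
}}

```text
time: 1.75
tool_pos: [0.5353, -0.2059, 0.1624]
tool_rot: [180.0, -0.0, 5.3]
contact_force: [0.8, -0.5, 0.2]
width: 0.0512
grasp_force: 0.0
```

Emit:
{"fn": "servo_tool", "kwargs": {
  "deltas": [
    [[0, 0, 0, 0, 0, 0], [0, 0, 0, 0, 0, 0]]
  ]
}}

```text
time: 2.0
tool_pos: [0.534, -0.2073, 0.1623]
tool_rot: [180.0, 0.0, 5.5]
contact_force: [0.6, -0.9, 0.4]
width: 0.051
grasp_force: 0.0
```

Emit:
{"fn": "servo_tool", "kwargs": {
  "deltas": [
    [[-0.0026, -0.0046, 0.015, 0, 0, 0], [0, 0, 0.02, 0, 0, 0], [0, 0, 0.02, 0, 0, 0], [0, 0, 0.02, 0, 0, 0], [0, 0, 0.01, 0, 0, 0], [0, 0, 0.008, 0, 0, 0], [0, 0, 0, 0, 0, 0], [0, 0, 0, 0, 0, 0]]
  ]
}}

```text
time: 3.0
tool_pos: [0.5317, -0.2031, 0.0701]
tool_rot: [179.9, -0.1, 5.5]
contact_force: [1.0, -0.2, -0.0]
width: 0.0512
grasp_force: 0.0
```

Run:
```python
from h import *
s=r.state();print(s["tool_pos"],s["tool_rot"],s["contact_force"])
d=read_camera("scene")
a,b,e,f=120,130,200,205
cv2.imwrite("pics/s1.png",cv2.resize(d["pixels"][b:f,a:e,::-1],None,fx=8,fy=8,interpolation=cv2.INTER_CUBIC))
```

```text
[ 0.53166859 -0.20305089  0.0701302 ] [ 1.79947882e+02 -7.49356837e-02  5.46182902e+00] [ 0.95337149 -0.17675704 -0.00159846]
```

View pics/s1.png

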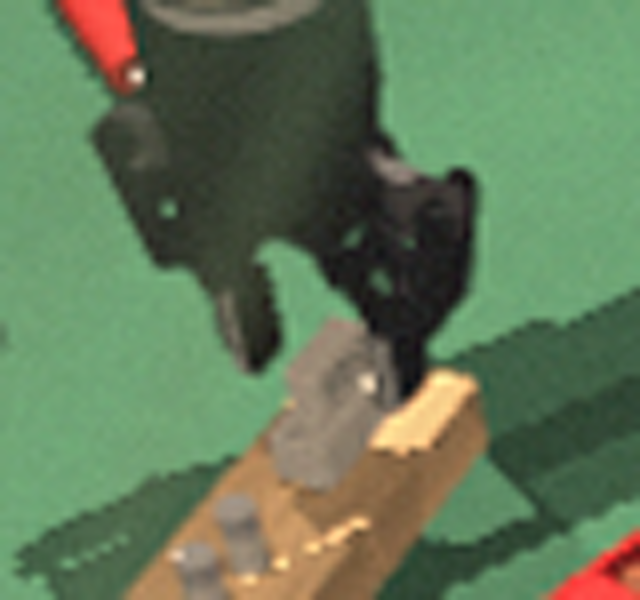

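The ridge, at (345,350) in the crop, stands between the two open fingers at (255,340) and (420,370). I'll go down 3 mm more and close.

Emit:
{"fn": "servo_tool", "kwargs": {
  "deltas": [
    [[0, 0, 0.003, 0, 0, 0], [0, 0, 0, 0, 0, 0], [0, 0, 0, 0, 0, 0]]
  ]
}}

```text
time: 3.42
tool_pos: [0.5313, -0.2027, 0.0663]
tool_rot: [180.0, -0.0, 5.5]
contact_force: [1.0, 0.5, -0.7]
width: 0.0512
grasp_force: 0.0
```

Emit:
{"fn": "servo_tool", "kwargs": {
  "deltas": [
    [[0, 0, 0, 0, 0, 0], [0, 0, 0, 0, 0, 0], [0, 0, 0, 0, 0, 0], [0, 0, 0, 0, 0, 0], [0, 0, 0, 0, 0, 0], [0, 0, 0, 0, 0, 0], [0, 0, 0, 0, 0, 0], [0, 0, 0, 0, 0, 0]]
  ],
  "hand": 0
}}

```text
time: 4.42
tool_pos: [0.5313, -0.2028, 0.0664]
tool_rot: [180.0, -0.0, 5.5]
contact_force: [0.5, -0.1, -0.3]
width: 0.0123
grasp_force: 62.2
```

Emit:
{"fn": "servo_tool", "kwargs": {
  "deltas": [
    [[0, 0, -0.005, 0, 0, 0], [0, 0, -0.01, 0, 0, 0], [0, 0, -0.02, 0, 0, 0], [0, 0, -0.03, 0, 0, 0], [0, 0, -0.03, 0, 0, 0], [0, 0, -0.025, 0, 0, 0], [0, 0, -0.01, 0, 0, 0], [0, 0, 0, 0, 0, 0], [0, 0, 0, 0, 0, 0]]
  ]
}}

```text
time: 5.55
tool_pos: [0.5306, -0.2024, 0.1948]
tool_rot: [-179.9, 0.1, 5.5]
contact_force: [-0.6, 0.6, -1.2]
width: 0.0126
grasp_force: 62.1
```

Emit:
{"fn": "servo_tool", "kwargs": {
  "deltas": [
    [[0.0141, -0.0464, 0, 0, 0, 0], [0.0141, -0.0464, 0, 0, 0, 0], [0.0141, -0.0464, 0, 0, 0, 0], [0.0141, -0.0464, 0, 0, 0, 0], [0.0141, -0.0464, 0, 0, 0, 0], [0.0141, -0.0464, 0, 0, 0, 0], [0.0141, -0.0464, 0, 0, 0, 0], [0.0141, -0.0464, 0, 0, 0, 0], [0.0141, -0.0464, 0, 0, 0, 0], [0.0141, -0.0464, 0, 0, 0, 0]]
  ]
}}

```text
time: 6.8
tool_pos: [0.6269, 0.2739, 0.1942]
tool_rot: [179.9, 0.2, 5.5]
contact_force: [1.1, 0.3, 0.2]
width: 0.0122
grasp_force: 62.0
```

Emit:
{"fn": "servo_tool", "kwargs": {
  "deltas": [
    [[0, 0, 0, 0, 0, 5.4], [0, 0, 0, 0, 0, 5.4], [0, 0, 0, 0, 0, 5.4], [0, 0, 0, 0, 0, 5.5], [0, 0, 0, 0, 0, 0], [0, 0, 0, 0, 0, 0], [0, 0, 0, 0, 0, 0]]
  ]
}}

```text
time: 7.68
tool_pos: [0.6273, 0.2725, 0.1958]
tool_rot: [180.0, 0.0, -16.2]
contact_force: [-0.7, 0.8, -1.3]
width: 0.0125
grasp_force: 62.0
```

Run:
```python
from h import *
s=r.state();print(s["tool_pos"],s["tool_rot"],s["contact_force"])
for c in("scene","top"):
    d=read_camera(c); np.savez(f"{c}2.npz",**d)
    p=proj(d,[s["tool_pos"]])[0]; print(c,p)
    P=cloud(d); a,b=int(p[0]),int(p[1])
    x0,y0=a-45,b-45
    cv2.imwrite(f"pics/{c}2.png",cv2.resize(d["pixels"][y0:y0+90,x0:x0+90,::-1],None,fx=6.6,fy=6.6,interpolation=cv2.INTER_CUBIC))
```

```text
[0.62725742 0.27250095 0.19583379] [ 1.79970367e+02  3.12649661e-02 -1.61942186e+01] [-0.67253867  0.82366596 -1.2830774 ]
scene [315.78373536 225.40600508]
top [167.18221415 147.87662229]
```

View pics/scene2.png

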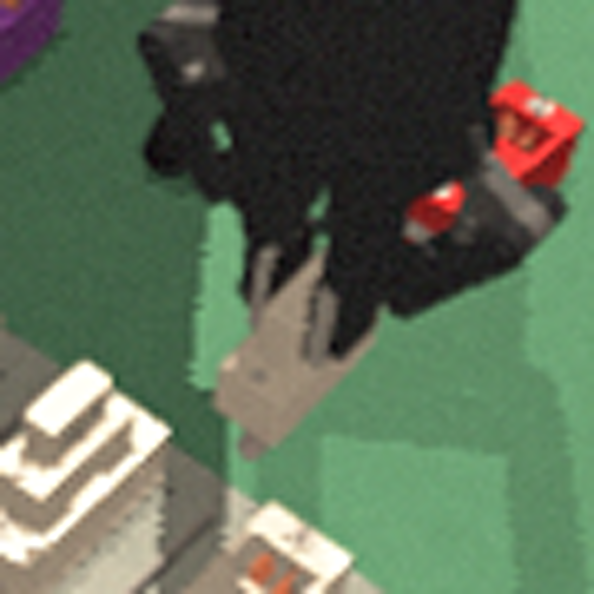

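The carrier is held at crop (300,370), with the base below it at (290,560). Next I'll measure its offset in the tool.

Run:
```python
from h import *
from scipy.spatial.transform import Rotation as Ro
s=r.state(); T=s["tool_pos"]; Rt=Ro.from_euler("xyz",s["tool_rot"],degrees=True).as_matrix()
for c in("scene","top"):
    d=dict(np.load(f"{c}2.npz")); Q=(cloud(d)-T)@Rt*1000
    im=d["pixels"].astype(int)
    m=(abs(Q[...,0])<45)&(abs(Q[...,1])<25)&(Q[...,2]>0)&(Q[...,2]<70)&(im.min(-1)>90)
    q=Q[m]; print(c,m.sum(),np.percentile(q,[1,50,99],axis=0).round(1).tolist())
    b=q[(q[:,2]>13)&(q[:,2]<35)]
    if len(b)>20:
        print("body ext",np.percentile(b,[1,3,97,99],axis=0).round(1).tolist())
        f=b[b[:,0]>24]; print("front face x",np.median(f[:,0]),len(f),"y ext",np.percentile(f[:,1],[2,98]), "z ext",np.percentile(f[:,2],[2,98]))
        for lo in range(12,36,4):
            k=b[(b[:,2]>lo)&(b[:,2]<lo+4)]; 
            if len(k): print(lo,len(k),k.min(0).round(1)[:2],k.max(0).round(1)[:2])
```

```text
scene 250 [[-24.6, -20.8, 1.2], [17.9, -5.6, 17.5], [27.2, 9.8, 54.9]]
body ext [[-25.8, -13.6, 13.7], [-16.0, -13.5, 14.0], [27.0, 8.9, 33.6], [27.2, 9.3, 33.9]]
front face x 25.929966941638448 76 y ext [-12.66582313   9.14696976] z ext [13.86291218 33.74653934]
12 54 [  5.4 -13.6] [26.7  9. ]
16 35 [  3.3 -13.6] [27.   9.6]
20 27 [-26.1 -13.5] [27.5  9.5]
24 24 [-12.6 -13.5] [27.2  9.3]
28 24 [-25.7 -14.2] [26.9  8.2]
32 18 [-26.  -13.2] [27.4  6.4]
top 5 [[-11.5, 6.5, 12.6], [23.4, 9.1, 17.3], [25.2, 11.2, 25.9]]
```

Emit:
{"fn": "servo_tool", "kwargs": {
  "deltas": [
    [[-0.0004, 0.0004, 0.02, 0, 0, 0], [0, 0, 0.025, 0, 0, 0], [0, 0, 0.025, 0, 0, 0], [0, 0, 0.018, 0, 0, 0], [0, 0, 0.008, 0, 0, 0], [0, 0, 0, 0, 0, 0], [0, 0, 0, 0, 0, 0]]
  ]
}}

```text
time: 8.65
tool_pos: [0.6276, 0.2725, 0.1017]
tool_rot: [-179.9, -0.1, -16.2]
contact_force: [-0.2, 0.6, -1.2]
width: 0.0126
grasp_force: 62.0
```

Run:
```python
from h import *
s=r.state();print(s["tool_pos"],s["tool_rot"],s["contact_force"])
d=read_camera("scene"); 
x0,y0=255,210
cv2.imwrite("pics/s3.png",cv2.resize(d["pixels"][y0:y0+90,x0:x0+100,::-1],None,fx=6.6,fy=6.6,interpolation=cv2.INTER_CUBIC))
```

```text
[0.62760187 0.27253978 0.10172026] [-1.79927780e+02 -1.16175093e-01 -1.62277830e+01] [-0.2480982   0.62725973 -1.22072304]
```

View pics/s3.png

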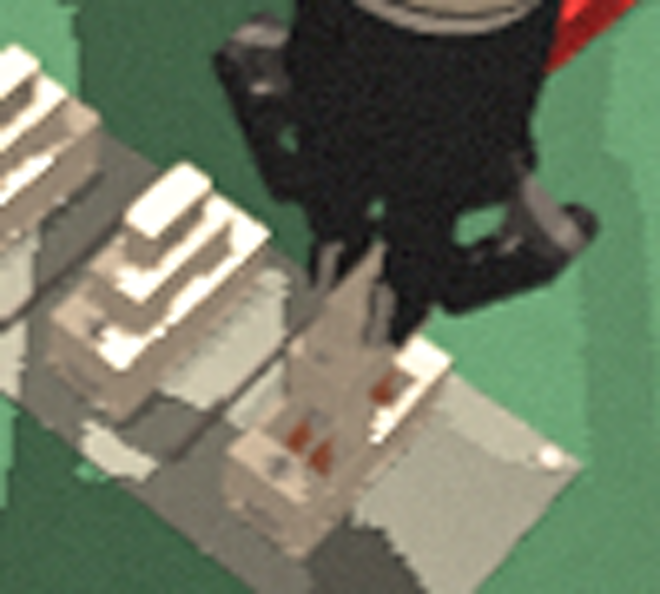

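The front bead at (315,415) hangs over the front pocket, whose copper jaws show at (300,435) and (320,460). I'll lower it in small steps and watch the force.

Emit:
{"fn": "servo_tool", "kwargs": {
  "deltas": [
    [[0, 0, 0.005, 0, 0, 0], [0, 0, 0.003, 0, 0, 0], [0, 0, 0.002, 0, 0, 0], [0, 0, 0.001, 0, 0, 0], [0, 0, 0, 0, 0, 0]]
  ]
}}

```text
time: 9.32
tool_pos: [0.6268, 0.2723, 0.0891]
tool_rot: [180.0, 0.0, -16.2]
contact_force: [0.3, 0.5, -0.8]
width: 0.0128
grasp_force: 62.0
```

Emit:
{"fn": "servo_tool", "kwargs": {
  "deltas": [
    [[0, 0, 0.001, 0, 0, 0], [0, 0, 0.001, 0, 0, 0], [0, 0, 0, 0, 0, 0]]
  ]
}}

```text
time: 9.7
tool_pos: [0.6268, 0.272, 0.0872]
tool_rot: [180.0, -0.0, -16.2]
contact_force: [0.4, -1.4, -0.9]
width: 0.0128
grasp_force: 62.1
```

Emit:
{"fn": "servo_tool", "kwargs": {
  "deltas": [
    [[0, 0, 0.001, 0, 0, 0], [0, 0, 0.001, 0, 0, 0], [0, 0, 0, 0, 0, 0]]
  ]
}}

```text
time: 10.07
tool_pos: [0.627, 0.2718, 0.0859]
tool_rot: [180.0, -0.0, -16.3]
contact_force: [-1.3, -2.6, 2.5]
width: 0.0127
grasp_force: 62.6
```

Emit:
{"fn": "servo_tool", "kwargs": {
  "deltas": [
    [[0, 0, 0.001, 0, 0, 0], [0, 0, 0, 0, 0, 0]]
  ]
}}

```text
time: 10.32
tool_pos: [0.6272, 0.2718, 0.0854]
tool_rot: [180.0, -0.1, -16.2]
contact_force: [-1.4, -3.4, 5.3]
width: 0.0123
grasp_force: 63.0
```

Emit:
{"fn": "servo_tool", "kwargs": {
  "deltas": [
    [[0, 0, 0.001, 0, 0, 0], [0, 0, 0, 0, 0, 0]]
  ]
}}

```text
time: 10.58
tool_pos: [0.6274, 0.2719, 0.0851]
tool_rot: [-180.0, -0.1, -16.2]
contact_force: [-2.7, -3.4, 7.1]
width: 0.0124
grasp_force: 63.2
```

Emit:
{"fn": "servo_tool", "kwargs": {
  "deltas": [
    [[-0.0005, 0.001, 0.001, 0, 0, 0], [0, 0, 0, 0, 0, 0]]
  ]
}}

```text
time: 10.82
tool_pos: [0.6272, 0.2717, 0.0849]
tool_rot: [-179.9, -0.2, -16.2]
contact_force: [-1.9, -3.4, 8.0]
width: 0.0128
grasp_force: 63.4
```

Emit:
{"fn": "servo_tool", "kwargs": {
  "deltas": [
    [[0, 0, 0.001, 0, 0, 0], [0, 0, 0, 0, 0, 0]]
  ]
}}

```text
time: 11.08
tool_pos: [0.6274, 0.2718, 0.0844]
tool_rot: [-179.9, -0.2, -16.2]
contact_force: [-2.0, -3.5, 9.7]
width: 0.0126
grasp_force: 63.4
```

Emit:
{"fn": "servo_tool", "kwargs": {
  "deltas": [
    [[0, 0, 0.001, 0, 0, 0], [0, 0, 0, 0, 0, 0]]
  ]
}}

```text
time: 11.32
tool_pos: [0.6277, 0.2719, 0.0838]
tool_rot: [-179.8, -0.3, -16.2]
contact_force: [-1.9, -2.2, 8.9]
width: 0.0127
grasp_force: 63.6
```

Emit:
{"fn": "servo_tool", "kwargs": {
  "deltas": [
    [[0, 0, 0.001, 0, 0, 0], [0, 0, 0, 0, 0, 0]]
  ]
}}

```text
time: 11.58
tool_pos: [0.6279, 0.272, 0.0832]
tool_rot: [-179.8, -0.3, -16.2]
contact_force: [-1.6, -3.0, 10.1]
width: 0.0126
grasp_force: 63.7
```

Emit:
{"fn": "servo_tool", "kwargs": {
  "deltas": [
    [[0, 0, 0.001, 0, 0, 0], [0, 0, 0, 0, 0, 0]]
  ]
}}

```text
time: 11.82
tool_pos: [0.6281, 0.2722, 0.0828]
tool_rot: [-179.8, -0.3, -16.2]
contact_force: [-1.8, -2.5, 11.5]
width: 0.0126
grasp_force: 63.9
```

Emit:
{"fn": "servo_tool", "kwargs": {
  "deltas": [
    [[0, 0, 0.001, 0, 0, 0], [0, 0, 0, 0, 0, 0]]
  ]
}}

```text
time: 12.08
tool_pos: [0.6283, 0.2723, 0.0822]
tool_rot: [-179.7, -0.4, -16.2]
contact_force: [-2.9, -2.7, 13.0]
width: 0.0128
grasp_force: 64.1
```

Emit:
{"fn": "servo_tool", "kwargs": {
  "deltas": [
    [[0, 0, 0.001, 0, 0, 0], [0, 0, 0, 0, 0, 0]]
  ]
}}

```text
time: 12.32
tool_pos: [0.6285, 0.2722, 0.0813]
tool_rot: [-179.7, -0.4, -16.2]
contact_force: [-1.9, -2.0, 12.7]
width: 0.0121
grasp_force: 64.0
```

Emit:
{"fn": "servo_tool", "kwargs": {
  "deltas": [
    [[0, 0, 0.001, 0, 0, 0], [0, 0, 0, 0, 0, 0]]
  ]
}}

```text
time: 12.58
tool_pos: [0.6279, 0.2719, 0.0778]
tool_rot: [-179.8, -0.3, -16.2]
contact_force: [0.8, -1.1, 1.3]
width: 0.0127
grasp_force: 62.3
```

Emit:
{"fn": "servo_tool", "kwargs": {
  "deltas": [
    [[0, 0, 0.001, 0, 0, 0], [0, 0, 0, 0, 0, 0]]
  ]
}}

```text
time: 12.82
tool_pos: [0.6257, 0.2717, 0.0725]
tool_rot: [180.0, 0.1, -16.2]
contact_force: [2.0, -0.7, -1.5]
width: 0.0126
grasp_force: 62.0
```

The blades have snapped past the jaws. Now I'll settle and press home gently.

Emit:
{"fn": "servo_tool", "kwargs": {
  "deltas": [
    [[0, 0, 0, 0, 0, 0], [0, 0, 0.001, 0, 0, 0], [0, 0, 0, 0, 0, 0], [0, 0, 0, 0, 0, 0]]
  ]
}}

```text
time: 13.32
tool_pos: [0.6258, 0.2717, 0.0731]
tool_rot: [180.0, 0.0, -16.2]
contact_force: [0.6, -0.1, -2.1]
width: 0.0127
grasp_force: 61.8
```

Emit:
{"fn": "servo_tool", "kwargs": {
  "deltas": [
    [[0, 0, 0.001, 0, 0, 0], [0, 0, 0.001, 0, 0, 0], [0, 0, 0, 0, 0, 0]]
  ]
}}

```text
time: 13.7
tool_pos: [0.6262, 0.2715, 0.0715]
tool_rot: [-180.0, -0.0, -16.2]
contact_force: [1.0, 0.5, -0.8]
width: 0.0129
grasp_force: 62.2
```

Emit:
{"fn": "servo_tool", "kwargs": {
  "deltas": [
    [[0, 0, 0.001, 0, 0, 0], [0, 0, 0, 0, 0, 0], [0, 0, 0, 0, 0, 0]]
  ]
}}

```text
time: 14.08
tool_pos: [0.6262, 0.2715, 0.0714]
tool_rot: [-180.0, -0.0, -16.2]
contact_force: [-2.0, -0.9, 6.4]
width: 0.0127
grasp_force: 62.9
```

Emit:
{"fn": "servo_tool", "kwargs": {
  "deltas": [
    [[0, 0, 0.001, 0, 0, 0], [0, 0, 0, 0, 0, 0], [0, 0, 0, 0, 0, 0]]
  ]
}}

```text
time: 14.45
tool_pos: [0.6262, 0.2715, 0.0714]
tool_rot: [-180.0, -0.1, -16.2]
contact_force: [-3.4, -1.4, 8.4]
width: 0.0124
grasp_force: 63.4
```

Emit:
{"fn": "servo_tool", "kwargs": {
  "deltas": [
    [[0, 0, 0.001, 0, 0, 0], [0, 0, 0, 0, 0, 0]]
  ]
}}

```text
time: 14.7
tool_pos: [0.6262, 0.2715, 0.0713]
tool_rot: [-180.0, -0.1, -16.2]
contact_force: [-5.8, -2.6, 10.7]
width: 0.0125
grasp_force: 63.8
```

It's home: TCP z is steady at 0.0714 while the push rises to 10 N. Now I'll ramp up the tug.

Emit:
{"fn": "servo_tool", "kwargs": {
  "deltas": [
    [[0, 0, -0.002, 0, 0, 0], [0, 0, -0.002, 0, 0, 0], [0, 0, -0.001, 0, 0, 0], [0, 0, -0.001, 0, 0, 0], [0, 0, 0, 0, 0, 0], [0, 0, 0, 0, 0, 0]]
  ]
}}

```text
time: 15.45
tool_pos: [0.6259, 0.2715, 0.0732]
tool_rot: [180.0, 0.0, -16.2]
contact_force: [0.0, 1.2, -5.6]
width: 0.0123
grasp_force: 61.5
```

Emit:
{"fn": "servo_tool", "kwargs": {
  "deltas": [
    [[0, 0, -0.001, 0, 0, 0], [0, 0, 0, 0, 0, 0], [0, 0, 0, 0, 0, 0]]
  ]
}}

```text
time: 15.82
tool_pos: [0.6257, 0.2715, 0.0736]
tool_rot: [180.0, 0.1, -16.2]
contact_force: [3.4, 2.1, -13.2]
width: 0.0125
grasp_force: 60.3
```

Emit:
{"fn": "servo_tool", "kwargs": {
  "deltas": [
    [[0, 0, -0.001, 0, 0, 0], [0, 0, 0, 0, 0, 0], [0, 0, 0, 0, 0, 0]]
  ]
}}

```text
time: 16.2
tool_pos: [0.6255, 0.2714, 0.0738]
tool_rot: [179.9, 0.1, -16.2]
contact_force: [4.3, 3.5, -17.6]
width: 0.0128
grasp_force: 59.7
```

Emit:
{"fn": "servo_tool", "kwargs": {
  "deltas": [
    [[0, 0, 0.0013, 0, 0, 0], [0, 0, 0, 0, 0, 0]]
  ]
}}

```text
time: 16.45
tool_pos: [0.6256, 0.2714, 0.0738]
tool_rot: [179.9, 0.1, -16.2]
contact_force: [3.7, 3.5, -17.1]
width: 0.0127
grasp_force: 60.1
```

Emit:
{"fn": "servo_tool", "kwargs": {
  "deltas": [
    [[0, 0, 0, 0, 0, 0]]
  ]
}}

```text
time: 16.58
tool_pos: [0.6256, 0.2714, 0.0738]
tool_rot: [180.0, 0.1, -16.2]
contact_force: [3.7, 2.6, -17.7]
width: 0.0125
grasp_force: 59.9
```

Emit:
{"fn": "servo_tool", "kwargs": {
  "deltas": [
    [[0, 0, 0.0015, 0, 0, 0], [0, 0, 0, 0, 0, 0]]
  ]
}}

```text
time: 16.82
tool_pos: [0.6257, 0.2715, 0.0737]
tool_rot: [180.0, 0.0, -16.2]
contact_force: [1.1, 2.0, -12.4]
width: 0.0127
grasp_force: 60.3
```

Emit:
{"fn": "servo_tool", "kwargs": {
  "deltas": [
    [[0, 0, 0, 0, 0, 0]]
  ]
}}

```text
time: 16.95
tool_pos: [0.6258, 0.2715, 0.0737]
tool_rot: [180.0, 0.0, -16.2]
contact_force: [1.2, 2.4, -13.5]
width: 0.0123
grasp_force: 60.4
```

Emit:
{"fn": "servo_tool", "kwargs": {
  "deltas": [
    [[0, 0, 0.0005, 0, 0, 0], [0, 0, 0, 0, 0, 0]]
  ]
}}

```text
time: 17.2
tool_pos: [0.6259, 0.2715, 0.0736]
tool_rot: [180.0, 0.0, -16.2]
contact_force: [-0.9, 3.0, -10.3]
width: 0.0125
grasp_force: 60.8
```

Emit:
{"fn": "servo_tool", "kwargs": {
  "deltas": [
    [[0, 0, 0, 0, 0, 0], [0, 0, 0, 0, 0, 0]]
  ]
}}

```text
time: 17.45
tool_pos: [0.626, 0.2715, 0.0735]
tool_rot: [180.0, 0.0, -16.2]
contact_force: [-2.0, 2.6, -8.6]
width: 0.0126
grasp_force: 61.0
```

Emit:
{"fn": "servo_tool", "kwargs": {
  "deltas": [
    [[0, 0, 0, 0, 0, 0], [0, 0, 0, 0, 0, 0]]
  ]
}}

```text
time: 17.7
tool_pos: [0.6263, 0.2715, 0.0734]
tool_rot: [-180.0, -0.0, -16.2]
contact_force: [-0.9, 1.6, -8.5]
width: 0.0124
grasp_force: 61.1
```

Emit:
{"fn": "servo_tool", "kwargs": {
  "deltas": [
    [[0, 0, -0.0007, 0, 0, 0], [0, 0, 0, 0, 0, 0]]
  ]
}}

```text
time: 17.95
tool_pos: [0.6263, 0.2715, 0.0735]
tool_rot: [-180.0, -0.0, -16.2]
contact_force: [-0.7, 1.6, -9.2]
width: 0.0126
grasp_force: 60.9
```

Emit:
{"fn": "servo_tool", "kwargs": {
  "deltas": [
    [[0, 0, 0, 0, 0, 0], [0, 0, 0, 0, 0, 0]]
  ]
}}

```text
time: 18.2
tool_pos: [0.6263, 0.2715, 0.0735]
tool_rot: [180.0, -0.0, -16.2]
contact_force: [-1.2, 1.5, -10.6]
width: 0.0122
grasp_force: 60.9
```

Emit:
{"fn": "servo_tool", "kwargs": {
  "deltas": [
    [[0, 0, 0, 0, 0, 0], [0, 0, 0, 0, 0, 0]]
  ]
}}

```text
time: 18.45
tool_pos: [0.6262, 0.2715, 0.0736]
tool_rot: [180.0, -0.0, -16.2]
contact_force: [-0.4, 1.4, -11.1]
width: 0.0122
grasp_force: 60.8
```

Emit:
{"fn": "servo_tool", "kwargs": {
  "deltas": [
    [[0, 0, 0, 0, 0, 0], [0, 0, 0, 0, 0, 0], [0, 0, 0, 0, 0, 0]]
  ]
}}

```text
time: 18.82
tool_pos: [0.6262, 0.2715, 0.0736]
tool_rot: [180.0, -0.0, -16.2]
contact_force: [0.8, 2.4, -11.6]
width: 0.0128
grasp_force: 60.7
```

Emit:
{"fn": "servo_tool", "kwargs": {
  "deltas": [
    [[0, 0, 0, 0, 0, 0], [0, 0, 0, 0, 0, 0], [0, 0, 0, 0, 0, 0]]
  ]
}}

```text
time: 19.2
tool_pos: [0.6261, 0.2715, 0.0735]
tool_rot: [180.0, -0.0, -16.2]
contact_force: [0.9, 2.7, -11.7]
width: 0.0129
grasp_force: 60.6
```

Emit:
{"fn": "servo_tool", "kwargs": {
  "deltas": [
    [[0, 0, 0, 0, 0, 0], [0, 0, 0, 0, 0, 0], [0, 0, 0, 0, 0, 0]]
  ]
}}

```text
time: 19.58
tool_pos: [0.6262, 0.2714, 0.0736]
tool_rot: [180.0, -0.0, -16.2]
contact_force: [1.5, 2.1, -11.7]
width: 0.013
grasp_force: 60.6
```

Steady at about 11.5 N read, which is about 10 N net of the carrier's weight. I'll hold for three more seconds.

Emit:
{"fn": "servo_tool", "kwargs": {
  "deltas": [
    [[0, 0, 0, 0, 0, 0], [0, 0, 0, 0, 0, 0], [0, 0, 0, 0, 0, 0], [0, 0, 0, 0, 0, 0], [0, 0, 0, 0, 0, 0], [0, 0, 0, 0, 0, 0], [0, 0, 0, 0, 0, 0], [0, 0, 0, 0, 0, 0]]
  ]
}}

```text
time: 20.58
tool_pos: [0.6261, 0.2714, 0.0736]
tool_rot: [180.0, -0.0, -16.2]
contact_force: [1.0, 2.6, -12.8]
width: 0.0127
grasp_force: 60.5
```

Emit:
{"fn": "servo_tool", "kwargs": {
  "deltas": [
    [[0, 0, 0, 0, 0, 0], [0, 0, 0, 0, 0, 0], [0, 0, 0, 0, 0, 0], [0, 0, 0, 0, 0, 0], [0, 0, 0, 0, 0, 0], [0, 0, 0, 0, 0, 0], [0, 0, 0, 0, 0, 0], [0, 0, 0, 0, 0, 0]]
  ]
}}

```text
time: 21.58
tool_pos: [0.6261, 0.2715, 0.0736]
tool_rot: [180.0, 0.0, -16.2]
contact_force: [2.0, 2.1, -13.6]
width: 0.0125
grasp_force: 60.4
```

Emit:
{"fn": "servo_tool", "kwargs": {
  "deltas": [
    [[0, 0, 0, 0, 0, 0], [0, 0, 0, 0, 0, 0], [0, 0, 0, 0, 0, 0], [0, 0, 0, 0, 0, 0], [0, 0, 0, 0, 0, 0], [0, 0, 0, 0, 0, 0], [0, 0, 0, 0, 0, 0], [0, 0, 0, 0, 0, 0]]
  ]
}}

```text
time: 22.58
tool_pos: [0.6261, 0.2715, 0.0737]
tool_rot: [180.0, -0.0, -16.2]
contact_force: [1.7, 1.5, -13.1]
width: 0.0122
grasp_force: 60.4
```

The pull crept up to about 12 N net. I'll trim it down slightly and hold three more seconds nearer 10 N.

Emit:
{"fn": "servo_tool", "kwargs": {
  "deltas": [
    [[0, 0, 0.0004, 0, 0, 0], [0, 0, 0, 0, 0, 0], [0, 0, 0, 0, 0, 0], [0, 0, 0, 0, 0, 0]]
  ]
}}

```text
time: 23.08
tool_pos: [0.6261, 0.2715, 0.0736]
tool_rot: [180.0, -0.0, -16.2]
contact_force: [0.3, 1.6, -10.4]
width: 0.0125
grasp_force: 60.6
```

Emit:
{"fn": "servo_tool", "kwargs": {
  "deltas": [
    [[0, 0, 0, 0, 0, 0], [0, 0, 0, 0, 0, 0], [0, 0, 0, 0, 0, 0], [0, 0, 0, 0, 0, 0]]
  ]
}}

```text
time: 23.58
tool_pos: [0.6262, 0.2715, 0.0735]
tool_rot: [-180.0, -0.0, -16.2]
contact_force: [0.8, 0.5, -9.6]
width: 0.0131
grasp_force: 60.9
```

Emit:
{"fn": "servo_tool", "kwargs": {
  "deltas": [
    [[0, 0, -0.0002, 0, 0, 0], [0, 0, 0, 0, 0, 0], [0, 0, 0, 0, 0, 0], [0, 0, 0, 0, 0, 0], [0, 0, 0, 0, 0, 0], [0, 0, 0, 0, 0, 0], [0, 0, 0, 0, 0, 0], [0, 0, 0, 0, 0, 0]]
  ]
}}

```text
time: 24.58
tool_pos: [0.6262, 0.2715, 0.0735]
tool_rot: [-180.0, -0.0, -16.2]
contact_force: [0.4, 0.4, -10.4]
width: 0.0127
grasp_force: 60.8
```

Emit:
{"fn": "servo_tool", "kwargs": {
  "deltas": [
    [[0, 0, 0, 0, 0, 0], [0, 0, 0, 0, 0, 0], [0, 0, 0, 0, 0, 0], [0, 0, 0, 0, 0, 0], [0, 0, 0, 0, 0, 0], [0, 0, 0, 0, 0, 0], [0, 0, 0, 0, 0, 0], [0, 0, 0, 0, 0, 0]]
  ]
}}

```text
time: 25.58
tool_pos: [0.6262, 0.2715, 0.0735]
tool_rot: [180.0, -0.0, -16.2]
contact_force: [1.2, 0.3, -8.9]
width: 0.0126
grasp_force: 60.8
```

Emit:
{"fn": "servo_tool", "kwargs": {
  "deltas": [
    [[0, 0, 0, 0, 0, 0], [0, 0, 0, 0, 0, 0], [0, 0, 0, 0, 0, 0], [0, 0, 0, 0, 0, 0], [0, 0, 0, 0, 0, 0], [0, 0, 0, 0, 0, 0], [0, 0, 0, 0, 0, 0], [0, 0, 0, 0, 0, 0]]
  ]
}}

```text
time: 26.58
tool_pos: [0.6262, 0.2715, 0.0735]
tool_rot: [-180.0, -0.0, -16.2]
contact_force: [0.4, 1.5, -8.8]
width: 0.0125
grasp_force: 60.9
```

The jaws held. Now I'll lower it back onto the seat and let go.

Emit:
{"fn": "servo_tool", "kwargs": {
  "deltas": [
    [[0, 0, 0.001, 0, 0, 0], [0, 0, 0.001, 0, 0, 0], [0, 0, 0.001, 0, 0, 0], [0, 0, 0, 0, 0, 0], [0, 0, 0, 0, 0, 0]]
  ]
}}

```text
time: 27.2
tool_pos: [0.6267, 0.2715, 0.0714]
tool_rot: [-180.0, -0.1, -16.2]
contact_force: [0.1, -0.1, 0.5]
width: 0.0125
grasp_force: 62.2
```

Emit:
{"fn": "servo_tool", "kwargs": {
  "deltas": [
    [[0, 0, 0.0005, 0, 0, 0], [0, 0, 0, 0, 0, 0], [0, 0, 0, 0, 0, 0]]
  ]
}}

```text
time: 27.58
tool_pos: [0.6267, 0.2716, 0.0714]
tool_rot: [-179.9, -0.1, -16.2]
contact_force: [-1.4, -0.9, 5.2]
width: 0.0125
grasp_force: 63.0
```

Emit:
{"fn": "servo_tool", "kwargs": {
  "deltas": [
    [[0, 0, -0.0005, 0, 0, 0], [0, 0, -0.0005, 0, 0, 0], [0, 0, 0, 0, 0, 0], [0, 0, 0, 0, 0, 0], [0, 0, 0, 0, 0, 0], [0, 0, 0, 0, 0, 0]]
  ],
  "hand": 50
}}

```text
time: 28.32
tool_pos: [0.6261, 0.2715, 0.071]
tool_rot: [180.0, -0.0, -16.2]
contact_force: [0.2, 0.5, -0.8]
width: 0.0431
grasp_force: 0.0
```

Emit:
{"fn": "servo_tool", "kwargs": {
  "deltas": [
    [[0, 0, -0.005, 0, 0, 0], [0, 0, -0.01, 0, 0, 0], [0, 0, -0.02, 0, 0, 0], [0, 0, -0.03, 0, 0, 0], [0, 0, -0.03, 0, 0, 0], [0, 0, -0.03, 0, 0, 0], [0, 0, -0.02, 0, 0, 0], [0, 0, 0, 0, 0, 0]]
  ]
}}

```text
time: 29.32
tool_pos: [0.6273, 0.2719, 0.2207]
tool_rot: [-179.8, -0.4, -16.2]
contact_force: [-0.2, -0.8, 0.7]
width: 0.0426
grasp_force: 0.0
```

Run:
```python
from h import *
s=r.state();print(s["time"],s["tool_pos"],s["contact_force"],s["width"])
d=read_camera("scene"); P=cloud(d)
x0,y0=215,190
cv2.imwrite("pics/s4.png",cv2.resize(d["pixels"][y0:y0+110,x0:x0+130,::-1],None,fx=5.4,fy=5.4,interpolation=cv2.INTER_CUBIC))
for c in [(580.7,115.4),(603.4,194),(626.3,272.5)]:
    m=(np.hypot(P[...,0]*1000-c[0],P[...,1]*1000-c[1])<22)&(P[...,2]>.07)&(P[...,2]<.095); q=P[m]*1000
    print(c,m.sum(),np.median(q,axis=0).round(1), cv2.minAreaRect(q[:,:2].astype(np.float32)) if len(q) else "")
```

```text
29.325 [0.62733869 0.2719327  0.22069937] [-0.23082695 -0.78772628  0.67330088] 0.04260264492468857
(580.7, 115.4) 86 [583.3 116.9  77.5] ((580.4063720703125, 115.98705291748047), (14.716407775878906, 36.12706756591797), 73.03379821777344)
(603.4, 194) 89 [606.6 195.2  77.8] ((604.6094970703125, 195.2594757080078), (13.664305686950684, 36.54289627075195), 76.23141479492188)
(626.3, 272.5) 101 [629.1 274.   78. ] ((626.2515258789062, 274.0492858886719), (13.975311279296875, 34.91017150878906), 73.3924789428711)
```

View pics/s4.png

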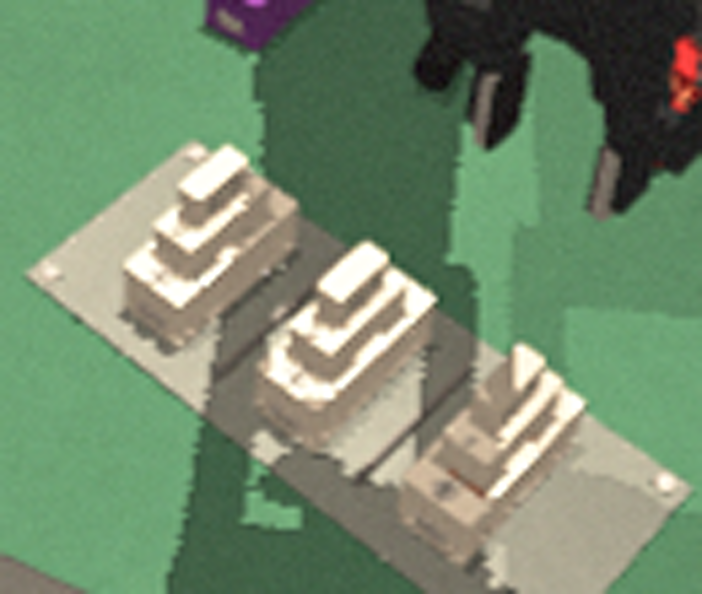

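The carrier sits upright in the third base at (500,430), with the open gripper clear above it. Its grip top is at 78.0 mm, level with its neighbours at 77.5 and 77.8 mm, so I'm handing in.

```bash
python3 -c "
from station import sign_off
print(sign_off())"
```

```text
the job is handed in; nothing more can be done
None
```

The carrier is plugged fully home in the empty base and was left upright with the gripper clear. The tug test held: 7 to 12 N net for about 9 s. While setting the tug, the pull briefly reached about 16 N, near the jaws' 18 N limit, but they kept the carrier. I handed the job in at about 29 s.

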